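Reset and index the length selector of a tape dispenser

ROBOT

A 6-joint arm with a two-finger parallel gripper is mounted at the origin on the work surface. World frame = base frame: x ahead of the robot, y to its left, z up, the work surface at z = 0. Lengths are in m, angles in rad, forces in N, time in s.
With the tool pointing down it reaches from about 0.375 to 0.9 m from the base axis. Payload 3.1 kg.
Tool frame: the origin (TCP) lies at the centre of the arm's flange, where the gripper is bolted on; the fingertips stand 173 mm ahead of it and the grasp point (between the pads) lies 155 mm ahead of it; z points along the fingers, x is the direction in which the jaws open and shut, and the axes are right-handed (so a half turn about z gives the same grasp; the last joint's range is limited). The gripper opens to 85 mm and grips with 20 to 120 N. Pads are 22 mm wide; open, the fingers measure 114 mm over their backs; the gripper's body (76 mm by 85 mm) begins 54 mm behind the grasp point. The pads swing forward as they close: fully open they stand 13 mm farther back than shut.
Start: joints at [-1.516, 0.527, 1.433, -0, 1.181, -0.178], TCP at [0.144, -0.608, 0.405] pointing down, gripper open.
Joint ranges: [-3.08, 3.08], [-0.75, 2.2], [0.22, 2.44], [-1.43, 4.57], [0, 2.65], [-2.85, 2.85]. Speed limits (rad/s): [2.79, 2.79, 3.14, 3.14, 3.14, 3.14].

INTERFACE

Orientations are given as a unit quaternion [x, y, z, w].
In Python, from station import manip gives the robot as it stands.
- The arm moves only by the shell command python3 -m jog 'ROWS' [OPENING] [FORCE]. ROWS is JSON, a list that holds one entry, the list of rows, each a list of 4 numbers: the shift along the world's x, y, z in mm, then the turn about the world's z in degrees. A call has exactly 8 rows; each row shifts and turns the commanded pose from where the row before left it; what a row does not reach is not made up. A row lasts 1/8 s, in which the tool goes at most 62.5 mm and 10.7 degrees, less where a joint would pass 70% of its speed; a pose out of reach is approached as far as the arm can. A call is refused whole if a number of a shift passes 62.5 or a number of a turn 10.7, either way. A call with a gripper value outside its range is refused whole. OPENING is the opening in per cent of the stroke, from 0 (shut) to 100 (fully open), set as the call begins (- or left out, the last holds). The fingers move at their own pace and stop on an object; FORCE is the grip in N (left out, the last holds). Time passes only in rows, so rows that do not move let the fingers close, or fill a call up. It gives the time, the measured TCP pose, the force and the opening at its end, in the units of the state.
- manip.sense(): the state, without advancing time (a new reading comes with each control period).
- manip.snapshot(name): name is "scene" or "top" or "wrist"; returns the picture (480x640x3 uint8, red, green, blue); there is no depth.
- manip.camera_info(name): a dict with "fx", "fy", "cx", "cy" (pixels), "k1" (the pictures are not rectified: a ray, as slopes to the right and down, at radius r is drawn at 1 + k1 r^2 times it, then the intrinsics apply), "R" (3x3) and "t" (3): a world point X has camera coordinates R X + t. Camera axes: x right, y down, z forward; pixel columns grow to the right and rows downward; lengths in m; the calibration is good to about 2 mm. A picture is of the moment at which its call begins: read the wrist's pose just before it. camera_info takes no time and is no camera call; for the wrist camera it gives the pose at the moment of the call.
- manip.sign_off(): hands the job in, once; it reports no verdict.
The state is a dict: "t": time; "q": joint angles; "qd": joint speeds; "tau": joint torques, N m; "tcp_pos": TCP position; "tool_rot": TCP orientation; "force": force on the tool from outside, world axes, zero at the start; "ft_torque": the same for the moment, N m; "finger_gap": opening from 0.0 (shut) to 1.0 (fully open).
Only numpy, scipy, OpenCV 4.12 (cv2) and the standard library are available. Lean on these libraries where they do the work, as an engineer would, in place of code of your own. Each camera call takes 0.05 s, during which the arm holds its last target. There are 200 camera calls.

TASK

Set the tape dispenser's length selector. Zero it first: push its thumb lever back against the home stop at the yellow block and press it there with about 9 N (7 N at least) for half a second. Then click it forward one notch at a time, letting it rest half a second unpushed in every notch, and leave it in the notch that points at the red pin; do not run past that, use a light finger without gripping, never more than 12 N, and leave the things around it where they are.

Things in the scene. Friction and masses are not known exactly. Their poses are not given: they have to be found in the camera images.
- dispenser: blue bench tape dispenser, 300 x 200 x 120 mm (x, y, z), fixed; origin under its centre, lever side faces its own -x, its +y is left seen from the robot. Plate top at z = 123 mm; ticks mark notches 0 to 6. Lever pivot (upright) at x = -35, y = 0 mm. Grey hood across the deck from x = 30 mm back, top at z = 175 mm. A yellow block left of the lever marks the home end.
- lever: black thumb lever; origin on the pivot, z = 120 mm of the dispenser. Arm along its own -x, 13 mm wide, top 10 mm above z = 120. Yaw relative to the dispenser: -0.351 rad at the home stop (post farthest left), growing as it is pushed forward (to the right). Notch 0 at -0.325, then one every 6 degrees (7.9 mm at the post) to notch 6; hard stop 2.7 degrees beyond. Starts in notch 1, 2 or 3.
- lever_post (a point): centre of the top of the lever's upright thumb post (14 mm diameter, orange cap), 75 mm from the pivot, z = 163 mm of the dispenser. At the post about 5 N lift it out of a notch; past half way it snaps into the next notch by itself, ahead of the finger. The home stop is hard; let go there, the lever springs back to notch 0, the first notch, from which 4 or 5 clicks lead to the red pin.
- lever_tip (a point): point on the lever's centre line 105 mm from the pivot, 7 mm above z = 120 mm of the dispenser, just beyond the orange pointer; axes are the lever's: +x toward the pivot, +y toward the home side
- red_pin: red pin, 9.6 mm diameter, 12 mm tall, standing on the plate 105 mm from the pivot exactly at notch 4 or notch 5; origin at the centre of its foot. It marks the wanted notch.
- white_pin: white pin of the same size at the other of notches 4 and 5; not wanted
- carton_a: small white carton 75 x 55 x 50 mm beside the dispenser, loose; origin under its centre
- carton_b: small white carton 75 x 55 x 50 mm, loose; origin under its centre
- carton_c: brown carton 110 x 80 x 60 mm, loose; origin under its centre
- tape_roll: brown tape roll lying flat, 90 mm outside and 60 mm inside diameter, 48 mm high, loose; origin under its centre
- marker: blue marker pen with black cap, 145 mm long, 16 mm thick, lying beside the dispenser, loose; origin under it
- stapler: red and black stapler 130 x 35 x 46 mm, loose; origin under its centre

How it is judged:
By the outcome, as a careful person would: the job done as asked, in the order asked, and still so for the second after the job is handed in, with the robot touching nothing.
It also fails if it takes over 72 s, if anything falls off the work surface, if the arm or the gripper's body presses on something with over 40 N, if the wrist force passes 120 N, or if a joint passes its speed limit or range.

## Working session

There is one attempt and no reset: what is moved stays moved. The work goes in short steps, Python scripts to look and compute and a shell command to move; the robot and the scene stay as the last step left them, time stands still between calls to the robot, and variables do not carry over. Pictures are saved under pics/ and viewed, about 8 in all and at most 12, crops included, and the job is handed in when it is done.

```bash
mkdir -p pics; ls
python3 - <<'E'
from station import manip
import cv2,numpy as np
s=manip.sense();print(s)
for n in("scene","top"):
    im=manip.snapshot(n);cv2.imwrite(f"pics/{n}0.png",im[:,:,::-1])
    c=manip.camera_info(n);print(n,{k:np.round(v,4).tolist() for k,v in c.items()})
E
```

```text
pics
{'t': 0.0, 'q': array([-1.51650974e+00,  5.28470402e-01,  1.43389730e+00,  2.04298824e-06,
        1.18142782e+00, -1.78491527e-01]), 'qd': array([ 8.49477308e-04,  1.11140880e-03, -3.67826081e-05, -9.10970585e-05,
       -1.23612110e-03, -6.55395402e-04]), 'tau': array([ 1.07663996e-03, -4.42343760e+01, -1.78022879e+01, -2.54586394e-05,
        8.46014125e-03, -7.97853687e-06]), 'tcp_pos': array([ 0.14419098, -0.60778435,  0.40373221]), 'tool_rot': array([ 7.84435894e-01, -6.20208928e-01, -7.28287720e-04, -8.26293838e-04]), 'force': array([ 0.66115527, -0.53928416, -0.30100778]), 'ft_torque': array([-0.01729804,  0.02327295, -0.02703283]), 'finger_gap': 1.002749594211849}
scene {'fx': 469.8541, 'fy': 469.8541, 'cx': 317.4655, 'cy': 239.7892, 'k1': -0.0694, 'R': [[0.7294, 0.684, 0.0053], [0.4056, -0.4263, -0.8085], [-0.5508, 0.5919, -0.5884]], 't': [-0.3776, -0.1207, 1.6004]}
top {'fx': 502.5457, 'fy': 502.5457, 'cx': 318.9406, 'cy': 232.3352, 'k1': -0.0366, 'R': [[0.0257, -0.9993, 0.0274], [-0.9907, -0.0291, -0.1331], [0.1338, -0.0237, -0.9907]], 't': [-0.0462, 0.5504, 1.3923]}
```

View pics/scene0.png

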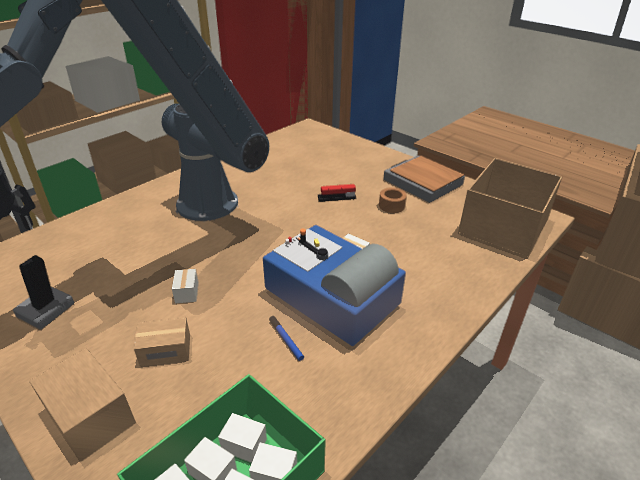

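View pics/top0.png

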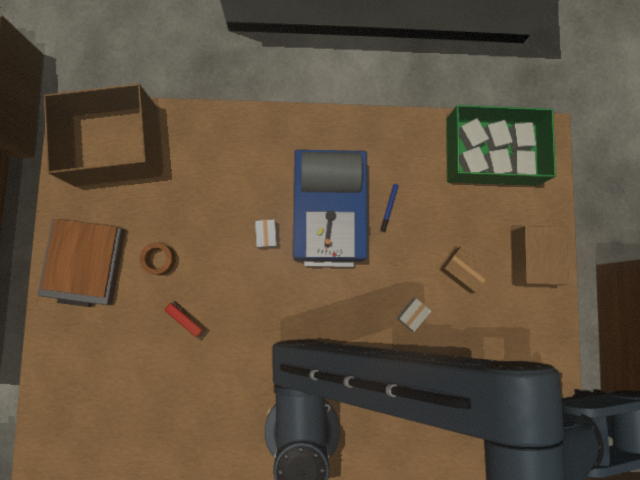

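The scene view shows the blue dispenser at about (335,285). In the top view its deck spans about x 294–368, y 150–260, with the lever at about (329,230) and the pins near (335,253). Next I measure.

```bash
cat > h.py <<'E'
import cv2,numpy as np
from station import manip
def ray(c,uv):
    K=np.array([[c['fx'],0,c['cx']],[0,c['fy'],c['cy']],[0,0,1.]])
    p=cv2.undistortPoints(np.array(uv,float).reshape(-1,1,2),K,np.array([c['k1'],0,0,0,0.])).reshape(-1,2)
    R=np.array(c['R']);t=np.array(c['t'])
    return -R.T@t,np.c_[p,np.ones(len(p))]@R
def plane(c,uv,z):
    o,d=ray(c,uv);return o+d*((z-o[2])/d[:,2])[:,None]
def proj(c,X):
    x=np.atleast_2d(X)@np.array(c['R']).T+np.array(c['t']);s=x[:,:2]/x[:,2:]
    s=s*(1+c['k1']*(s**2).sum(1))[:,None]
    return s*[c['fx'],c['fy']]+[c['cx'],c['cy']]
RNG={'red':((0,150,90),(6,255,255)),'orange':((8,170,140),(18,255,255)),'yellow':((24,110,110),(34,255,255)),'blue':((105,130,40),(125,255,255))}
def blobs(im,name,amin=3):
    m=cv2.inRange(cv2.cvtColor(im,cv2.COLOR_RGB2HSV),*RNG[name])
    n,_,st,ce=cv2.connectedComponentsWithStats(m)
    return [(st[i].tolist(),np.round(ce[i],1).tolist()) for i in range(1,n) if st[i][4]>=amin],m
E
python3 - <<'E'
from h import *
for n,b in(("top",(285,140,380,275)),("scene",(255,215,410,350))):
    im=cv2.imread(f"pics/{n}0.png")[:,:,::-1].copy();c=manip.camera_info(n)
    x0,y0,x1,y1=b;cr=im[y0:y1,x0:x1]
    for k in RNG:
        bl,m=blobs(cr,k)
        for st,ce in bl:
            print(n,k,st[4],'px',[ce[0]+x0,ce[1]+y0],plane(c,[ce[0]+x0,ce[1]+y0],{'orange':.163,'red':.129,'yellow':.14,'blue':.12}[k]).round(4))
        if n=="top" and k=="blue":
            cs=max(cv2.findContours(m,0,1)[0],key=cv2.contourArea)
            r=cv2.minAreaRect(cs);bx=cv2.boxPoints(r)+[x0,y0];print(r[1:],plane(c,bx,.12).round(4))
    cv2.imwrite(f"pics/{n}0c.png",cv2.resize(cr[:,:,::-1],None,fx=4,fy=4,interpolation=cv2.INTER_CUBIC)) 
a=cv2.imread("pics/top0c.png");b=cv2.imread("pics/scene0c.png")[:400]
cv2.imwrite("pics/both.png",a)
E
```

```text
top red 3 px [333.7, 253.7] [[ 0.4832 -0.0694  0.129 ]]
top yellow 19 px [320.0, 231.0] [[ 0.5413 -0.0313  0.14  ]]
top blue 92 px [297.8, 162.8] [[0.73   0.0335 0.12  ]]
top blue 6 px [297.5, 180.5] [[0.6805 0.0328 0.12  ]]
top blue 659 px [358.9, 219.5] [[ 0.5784 -0.1359  0.12  ]]
top blue 3 px [296.7, 184.7] [[0.6688 0.0345 0.12  ]]
top blue 3 px [347.7, 195.0] [[ 0.6447 -0.1045  0.12  ]]
((23.0, 73.0), -0.0) [[ 0.4785 -0.0922  0.12  ]
 [ 0.6775 -0.0883  0.12  ]
 [ 0.6795 -0.1511  0.12  ]
 [ 0.4802 -0.1537  0.12  ]]
scene red 8 px [289.1, 237.9] [[ 0.4753 -0.0639  0.129 ]]
scene orange 9 px [302.7, 231.1] [[ 0.5137 -0.0517  0.163 ]]
scene yellow 19 px [316.2, 240.9] [[ 0.5459 -0.0358  0.14  ]]
scene blue 1691 px [312.9, 262.3] [[ 0.5825 -0.0865  0.12  ]]
scene blue 82 px [394.8, 277.6] [[0.7635 0.0053 0.12  ]]
scene blue 127 px [288.1, 339.2] [[ 0.7185 -0.3026  0.12  ]]
```

View pics/both.png

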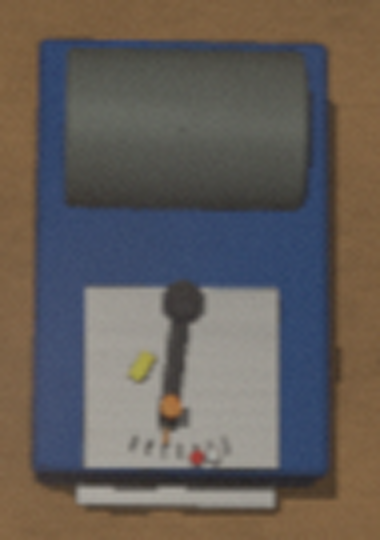

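The crop shows the red pin left of, and so nearer home than, the white pin: crop (197,457) against (213,455). That suggests the red pin is at notch 4, with the lever around notch 2. Now the geometry, and a fast move to above it.

```bash
python3 - <<'E'
from h import *
c=manip.camera_info("top");s=manip.camera_info("scene")
f=lambda p,z:plane(c,np.array(p)/4+[285,140],z).round(4)
print("deck FL FR BL BR",f([[34,472],[328,472],[40,42],[327,42]],.12))
print("plate corners",f([[85,287],[278,287],[84,467],[278,467]],.123))
print("pivot",f([183,302],.132),"cap",f([171,405],.163),"pins",f([[197,457],[213,455]],.132),"tip",f([166,437],.127))
o1,d1=ray(c,[320,231]);o2,d2=ray(s,[316.2,240.9])
A=np.c_[d1[0],-d2[0]];l=np.linalg.lstsq(A,o2-o1,rcond=None)[0];print("yellow",o1+d1[0]*l[0],o2+d2[0]*l[1])
E
python3 -m jog '[[[40,60,0,9.6],[40,60,0,9.6],[40,60,0,9.6],[40,60,0,9.6],[40,60,0,9.6],[40,60,0,9.6],[40,60,0,9.6],[40,60,0,9.4]]]' 0 20
```

```text
deck FL FR BL BR [[ 0.4695  0.0367  0.12  ]
 [ 0.475  -0.1591  0.12  ]
 [ 0.7644  0.0423  0.12  ]
 [ 0.7712 -0.1547  0.12  ]]
plate corners [[ 0.5947  0.0065  0.123 ]
 [ 0.5987 -0.1234  0.123 ]
 [ 0.4735  0.0036  0.123 ]
 [ 0.4771 -0.1254  0.123 ]]
pivot [[ 0.5849 -0.0592  0.132 ]] cap [[ 0.5119 -0.0515  0.163 ]] pins [[ 0.4815 -0.0708  0.132 ]
 [ 0.4831 -0.0813  0.132 ]] tip [[ 0.4947 -0.0502  0.127 ]]
yellow [ 0.54185377 -0.03143811  0.13564495] [ 0.54180703 -0.03148707  0.13563978]
t: 1.1
tcp_pos: [0.4223, -0.1903, 0.4046]
tool_rot: [1.0, 0.002, 0.0, 0.0]
force: [0.8, -0.8, 0.0]
finger_gap: 0.001
```

```bash
python3 -m jog '[[[29,30,0,1.1],[29,31,0,0],[30,31,0,0],[0,0,-25,0],[0,0,-25,0],[0,0,-25,0],[0,0,0,0],[0,0,0,0]]]'
python3 - <<'E'
from h import *
s=manip.sense();print(s['tcp_pos'],s['force'])
ims={n:manip.snapshot(n) for n in("wrist","scene","top")}
for n in ims: cv2.imwrite(f"pics/{n}1.png",ims[n][:,:,::-1])
a=ims["scene"][200:300,240:380];b=ims["top"][190:290,270:400]
w=cv2.resize(ims["wrist"],(480,360))
u=lambda m:cv2.resize(m,(420,300),interpolation=cv2.INTER_CUBIC)
o=np.zeros((600,780,3),np.uint8);o[:300,:420]=u(a);o[300:,:420]=u(b)
o[:270,420:]=cv2.resize(ims["wrist"],(360,270))
cv2.imwrite("pics/m1.png",o[:,:,::-1])
E
```

```text
t: 2.1
tcp_pos: [0.5098, -0.1002, 0.3302]
tool_rot: [1.0, 0.009, 0.0, 0.0]
force: [0.5, 0.1, 0.1]
finger_gap: 0.0
[ 0.50984917 -0.10020518  0.33021486] [0.49738423 0.11429737 0.13616971]
```

View pics/m1.png

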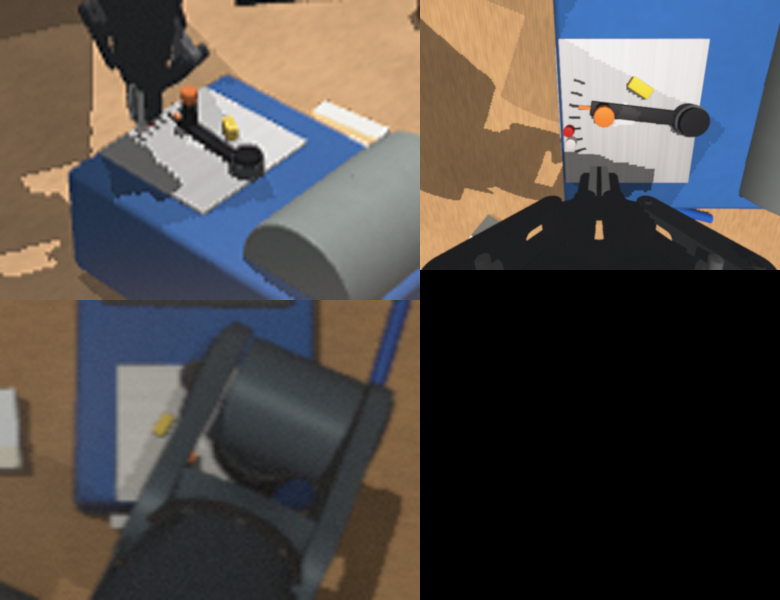

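The wrist picture shows, in full-frame pixels, the orange cap at about (325,207), the red pin at (264,234), the white pin at (268,258) and the yellow block at (390,153). The red pin is on the home side of the white one, and the fingertips are beside the post on its right.

Run:
```python
from h import *
c=manip.camera_info("wrist");im=cv2.imread("pics/wrist1.png")[:,:,::-1].copy()
Z={'orange':.163,'red':.135,'yellow':.14}
for k in Z:
    for st,ce in blobs(im[:330],k,25)[0]: print(k,st,ce,plane(c,ce,Z[k]).round(4))
print("pivot",plane(c,[(690-420)*640/360,121*480/270],.135).round(4))
print("white",plane(c,[(570-420)*640/360,144*480/270],.135).round(4))
s=manip.camera_info("scene")
for z in(.14,.15,.157,.17):print(z,(proj(s,[.51,-.10,z])[0]-[240,200])*3, "wristcam",proj(c,[.51,-.10,z]))
```

```text
orange [282, 188, 22, 7, 104] [292.6, 190.8] [[ 0.499  -0.0439  0.163 ]]
orange [309, 189, 37, 36, 1028] [326.8, 206.7] [[ 0.5125 -0.0499  0.163 ]]
red [256, 223, 19, 21, 292] [264.4, 233.0] [[ 0.4835 -0.0686  0.135 ]]
yellow [371, 136, 45, 39, 870] [392.6, 155.5] [[ 0.5417 -0.0309  0.14  ]]
pivot [[ 0.5867 -0.0579  0.135 ]]
white [[ 0.4843 -0.0804  0.135 ]]
0.14 [144.7258151  138.05832599] wristcam [[317.88946845 297.31932429]]
0.15 [144.34907299 128.43107618] wristcam [[317.93137187 306.47037864]]
0.157 [144.08343692 121.63419093] wristcam [[317.96368298 313.52729665]]
0.17 [143.58588295 108.88342564] wristcam [[318.03146551 328.33327412]]
```

```bash
python3 -m jog '[[[0,0,-7,0],[0,0,-6,0],[0,6,0,0],[0,6,0,0],[0,6,0,0],[0,6,0,0],[0,0,0,0],[0,0,0,0]]]'; python3 -m jog '[[[0,1.5,0,0],[0,1.5,0,0],[0,1.5,0,0],[0,1.5,0,0],[0,1,0,0],[0,1,0,0],[0,1,0,0],[0,0,0,0]]]'
```

```text
t: 3.25
tcp_pos: [0.5096, -0.0761, 0.3168]
tool_rot: [1.0, 0.009, 0.0, 0.0]
force: [0.5, 0.1, -0.4]
finger_gap: -0.001
t: 4.25
tcp_pos: [0.5096, -0.068, 0.3168]
tool_rot: [1.0, 0.009, -0.0, 0.001]
force: [-0.4, -5.5, -0.2]
finger_gap: 0.002
```

```bash
python3 -m jog '[[[0,1,0,0],[0,1,0,0],[0,1,0,0],[0,1,0,0],[0,1,0,0],[0,1,0,0],[0,1,0,0],[0,0,0,0]]]'; python3 -m jog '[[[0,1,0,0],[0,1,0,0],[0,0.5,0,0],[0,0.5,0,0],[0,0.5,0,0],[0,0,0,0],[0,0,0,0],[0,0,0,0]]]'
```

```text
t: 5.25
tcp_pos: [0.5096, -0.0607, 0.3168]
tool_rot: [1.0, 0.009, 0.0, 0.001]
force: [-1.5, -4.9, -0.8]
finger_gap: -0.005
t: 6.25
tcp_pos: [0.5095, -0.0566, 0.3167]
tool_rot: [1.0, 0.009, -0.0, -0.0]
force: [0.4, -0.1, 0.0]
finger_gap: 0.002
```

```bash
python3 -m jog '[[[0,0.5,0,0],[0,0.5,0,0],[0,0.5,0,0],[0,0.5,0,0],[0,0.5,0,0],[0,0,0,0],[0,0,0,0],[0,0,0,0]]]'; python3 -m jog '[[[0,0.3,0,0],[0,0.3,0,0],[0,0.3,0,0],[0,0,0,0],[0,0,0,0],[0,0,0,0],[0,0,0,0],[0,0,0,0]]]'
```

```text
t: 7.25
tcp_pos: [0.5096, -0.0541, 0.3167]
tool_rot: [1.0, 0.009, -0.0, 0.0]
force: [0.1, 0.9, 0.0]
finger_gap: -0.003
t: 8.25
tcp_pos: [0.5096, -0.0534, 0.3167]
tool_rot: [1.0, 0.009, 0.0, 0.0]
force: [-0.4, -4.0, -0.7]
finger_gap: -0.001
```

```bash
for i in 1; do python3 -m jog '[[[0,0.3,0,0],[0,0.2,0,0],[0,0,0,0],[0,0,0,0],[0,0,0,0],[0,0,0,0],[0,0,0,0],[0,0,0,0]]]'; python3 -m jog '[[[0,0.2,0,0],[0,0.2,0,0],[0,0,0,0],[0,0,0,0],[0,0,0,0],[0,0,0,0],[0,0,0,0],[0,0,0,0]]]'; done
```

```text
t: 9.25
tcp_pos: [0.5097, -0.053, 0.3168]
tool_rot: [1.0, 0.009, 0.0, 0.0]
force: [-0.7, -5.3, -0.7]
finger_gap: -0.002
t: 10.25
tcp_pos: [0.5097, -0.0528, 0.3168]
tool_rot: [1.0, 0.009, 0.0, 0.001]
force: [-0.8, -6.3, -0.8]
finger_gap: -0.001
```

```bash
python3 -m jog '[[[0,0.2,0,0],[0,0.2,0,0],[0,0,0,0],[0,0,0,0],[0,0,0,0],[0,0,0,0],[0,0,0,0],[0,0,0,0]]]'; python3 -c "
from station import manip;print(manip.sense()['force'],manip.sense()['tcp_pos'])"
```

```text
t: 11.25
tcp_pos: [0.5098, -0.0519, 0.3168]
tool_rot: [1.0, 0.009, 0.0, 0.0]
force: [1.3, -4.2, -0.8]
finger_gap: -0.001
[ 1.25189312 -4.18909754 -0.77658284] [ 0.50977663 -0.05191721  0.31677187]
```

```bash
python3 -m jog '[[[0,0.2,0,0],[0,0.2,0,0],[0,0,0,0],[0,0,0,0],[0,0,0,0],[0,0,0,0],[0,0,0,0],[0,0,0,0]]]';  python3 -m jog '[[[0,0.2,0,0],[0,0.2,0,0],[0,0,0,0],[0,0,0,0],[0,0,0,0],[0,0,0,0],[0,0,0,0],[0,0,0,0]]]'
```

```text
t: 12.25
tcp_pos: [0.5098, -0.0517, 0.3168]
tool_rot: [1.0, 0.009, 0.0, 0.0]
force: [2.0, -4.7, -1.1]
finger_gap: 0.002
t: 13.25
tcp_pos: [0.5098, -0.0516, 0.3168]
tool_rot: [1.0, 0.009, 0.0, 0.001]
force: [2.1, -6.3, -1.4]
finger_gap: 0.001
```

```bash
python3 -m jog '[[[0.3,0.2,0,0],[0.3,0.2,0,0],[0,0,0,0],[0,0,0,0],[0,0,0,0],[0,0,0,0],[0,0,0,0],[0,0,0,0]]]';  python3 -m jog '[[[0.2,0.1,0,0],[0,0.1,0,0],[0,0,0,0],[0,0,0,0],[0,0,0,0],[0,0,0,0],[0,0,0,0],[0,0,0,0]]]'
```

```text
t: 14.25
tcp_pos: [0.51, -0.0514, 0.3168]
tool_rot: [1.0, 0.009, -0.0, 0.001]
force: [1.0, -7.4, -0.6]
finger_gap: -0.003
t: 15.25
tcp_pos: [0.5102, -0.0514, 0.3168]
tool_rot: [1.0, 0.01, -0.0, 0.001]
force: [-0.0, -8.0, -0.6]
finger_gap: -0.001
```

```bash
python3 -m jog '[[[0.2,0.2,0,0],[0.2,0.1,0,0],[0,0.1,0,0],[0,0,0,0],[0,0,0,0],[0,0,0,0],[0,0,0,0],[0,0,0,0]]]'; python3 -m jog '[[[0,0,0,0],[0,0,0,0],[0,0,0,0],[0,0,0,0],[0,0,0,0],[0,0,0,0],[0,0,0,0],[0,0,0,0]]]'
```

```text
t: 16.25
tcp_pos: [0.5103, -0.0512, 0.3168]
tool_rot: [1.0, 0.01, -0.001, 0.001]
force: [-1.7, -9.5, -0.9]
finger_gap: 0.001
t: 17.25
tcp_pos: [0.5103, -0.0512, 0.3168]
tool_rot: [1.0, 0.01, -0.001, 0.001]
force: [-0.6, -9.6, -0.9]
finger_gap: 0.0
```

```bash
python3 -m jog '[[[0,-2,0,0],[0,-4,0,0],[0,-6,0,0],[0,0,15,0],[0,0,15,0],[0,0,5,0],[-1,15,0,0],[-1,20,0,0]]]'; python3 -m jog '[[[0,15,0,0],[0,10,0,0],[0,0,-15,0],[0,0,-15,0],[0,0,-5,0],[0,0,0,0],[0,0,0,0],[0,0,0,0]]]'
python3 - <<'E'
from h import *
s=manip.sense();print(s['tcp_pos'])
c=manip.camera_info("wrist");im=manip.snapshot("wrist");cv2.imwrite("pics/w2.png",im[:,:,::-1])
for k,z in{'orange':.163,'red':.135,'yellow':.14}.items():
    for st,ce in blobs(im[:330],k,25)[0]: print(k,st,ce,plane(c,ce,z).round(4))
E
```

```text
t: 18.25
tcp_pos: [0.5084, -0.0262, 0.3516]
tool_rot: [1.0, 0.009, -0.0, -0.0]
force: [0.2, 0.3, 0.2]
finger_gap: -0.005
t: 19.25
tcp_pos: [0.5089, -0.0023, 0.3171]
tool_rot: [1.0, 0.009, 0.0, 0.0]
force: [0.1, -0.0, -0.3]
finger_gap: 0.002
[ 0.50892863 -0.00225403  0.31709496]
```

View pics/w2.png

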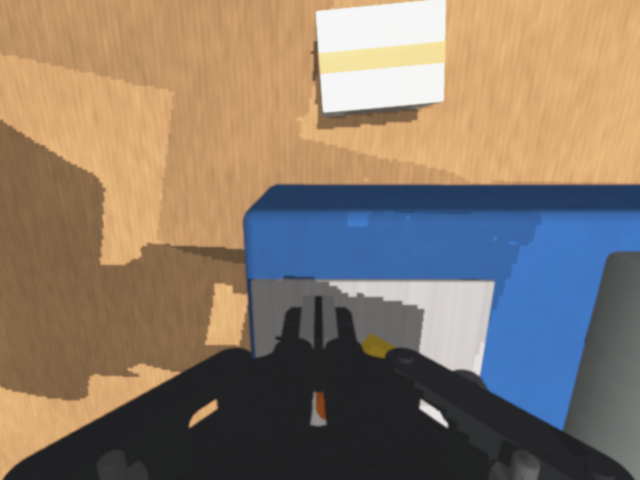

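The wrist view now looks from the home side: carton_a is untouched at (380,55), the fingers at (318,310) are left of the post, and they hide the lever. I go on by touch.

```bash
python3 -m jog '[[[0,-4,0,0],[0,-4,0,0],[0,-3,0,0],[0,-1,0,0],[0,-1,0,0],[0,-1,0,0],[0,0,0,0],[0,0,0,0]]]'; python3 -m jog '[[[0,-0.8,0,0],[0,-0.8,0,0],[0,-0.8,0,0],[0,-0.8,0,0],[0,0,0,0],[0,0,0,0],[0,0,0,0],[0,0,0,0]]]'
```

```text
t: 20.3
tcp_pos: [0.5088, -0.016, 0.3167]
tool_rot: [1.0, 0.009, -0.0, -0.0]
force: [1.1, -0.1, -0.6]
finger_gap: -0.002
t: 21.3
tcp_pos: [0.5086, -0.019, 0.3167]
tool_rot: [1.0, 0.009, -0.0, -0.0]
force: [-0.0, 5.1, 0.3]
finger_gap: -0.001
```

```bash
python3 -m jog '[[[0,-0.5,0,0],[0,-0.5,0,0],[0,-0.5,0,0],[0,-0.5,0,0],[0,0,0,0],[0,0,0,0],[0,0,0,0],[0,0,0,0]]]'
```

```text
t: 22.3
tcp_pos: [0.5089, -0.0214, 0.3167]
tool_rot: [1.0, 0.009, 0.0, 0.0]
force: [-0.4, 0.4, 0.0]
finger_gap: -0.003
```

```bash
python3 -m jog '[[[0,0,0,0],[0,0,0,0],[0,0,0,0],[0,-1.5,0,0],[0,-1.5,0,0],[0,-1.1,0,0],[0,-0.8,0,0],[0,-0.8,0,0]]]'; python3 -m jog '[[[0,-0.5,0,0],[0,-0.5,0,0],[0,-0.5,0,0],[0,-0.5,0,0],[0,0,0,0],[0,0,0,0],[0,0,0,0],[0,0,0,0]]]'
```

```text
t: 23.3
tcp_pos: [0.5087, -0.0265, 0.3167]
tool_rot: [1.0, 0.009, -0.0, -0.001]
force: [0.8, 4.9, 0.5]
finger_gap: 0.003
t: 24.3
tcp_pos: [0.5089, -0.0292, 0.3167]
tool_rot: [1.0, 0.009, 0.0, 0.0]
force: [-1.9, -0.3, -0.6]
finger_gap: 0.001
```

```bash
python3 -m jog '[[[0,0,0,0],[0,0,0,0],[0,0,0,0],[0,-1.5,0,0],[0,-1.5,0,0],[0,-1.2,0,0],[0,-0.8,0,0],[0,-0.8,0,0]]]'; python3 -m jog '[[[0,-0.5,0,0],[0,-0.5,0,0],[0,-0.5,0,0],[0,-0.5,0,0],[0,0,0,0],[0,0,0,0],[0,0,0,0],[0,0,0,0]]]'
```

```text
t: 25.3
tcp_pos: [0.5087, -0.0343, 0.3167]
tool_rot: [1.0, 0.009, -0.0, -0.001]
force: [0.7, 4.6, 1.4]
finger_gap: -0.0
t: 26.3
tcp_pos: [0.5088, -0.0369, 0.3167]
tool_rot: [1.0, 0.009, 0.0, 0.0]
force: [0.1, -0.7, 0.0]
finger_gap: -0.004
```

```bash
python3 - <<'E'
from h import *
s=manip.camera_info("scene");im=manip.snapshot("scene");cv2.imwrite("pics/s3.png",im[:,:,::-1])
cr=im[215:270,255:345].copy()
for st,ce in blobs(cr,'orange')[0]: print(st,plane(s,np.array(ce)+[255,215],.163))
for n in range(6):
    a=-.325+n*np.radians(6)+.023;print(n,.586-.075*np.cos(a),-.0582-.075*np.sin(a))
E
python3 -m jog '[[[0,0,0,0],[0,0,0,0],[0,0,0,0],[0,-1.5,0,0],[0,-1.5,0,0],[0,-1.2,0,0],[0,-0.8,0,0],[0,-0.8,0,0]]]'
```

```text
0 0.5143942346174523 -0.035892728450580544
1 0.5124547536776978 -0.04349977063471845
2 0.5113210498469825 -0.05126787160800314
3 0.5110055442217187 -0.05911192243059168
4 0.5115116935475605 -0.06694598204019861
5 0.5128339523465756 -0.07468421884035872
t: 27.35
tcp_pos: [0.5087, -0.0421, 0.3167]
tool_rot: [1.0, 0.009, -0.0, -0.001]
force: [0.7, 4.9, 0.8]
finger_gap: 0.001
```

Contact came where notch 3 predicts it: the finger is at -0.042 with 4.9 N, and each step has been 7.7–7.8 mm. Now the last click.

```bash
python3 -m jog '[[[0,-0.5,0,0],[0,-0.5,0,0],[0,-0.5,0,0],[0,-0.5,0,0],[0,0,0,0],[0,0,0,0],[0,0,0,0],[0,0,0,0]]]'; python3 -m jog '[[[0,6,0,0],[0,10,0,0],[0,10,0,0],[0,0,20,0],[0,0,20,0],[-20,0,20,0],[-30,-30,0,0],[-30,-40,0,0]]]'; python3 -m jog '[[[0,-45,0,0],[0,-40,0,0],[0,0,0,0],[0,0,0,0],[0,0,0,0],[0,0,0,0],[0,0,0,0],[0,0,0,0]]]'
python3 - <<'E'
from h import *
o=[]
for n in("wrist","scene"):
    c=manip.camera_info(n);im=manip.snapshot(n);cv2.imwrite(f"pics/{n}4.png",im[:,:,::-1])
    for k,z in{'orange':.163,'red':.135,'yellow':.14}.items():
        for st,ce in blobs(im[:400],k,15 if n=="wrist" else 4)[0]:
            p=plane(c,ce,z)[0]
            if .4<p[0]<.6 and abs(p[1])<.2: print(n,k,st,ce,p.round(4))
    o.append(cv2.resize(im if n=="wrist" else im[180:300,220:380],(400,300),interpolation=cv2.INTER_CUBIC))
cv2.imwrite("pics/m4.png",np.hstack(o)[:,:,::-1])
E
```

```text
t: 28.35
tcp_pos: [0.5088, -0.0447, 0.3167]
tool_rot: [1.0, 0.009, 0.0, 0.0]
force: [-0.1, 0.4, 1.1]
finger_gap: 0.002
t: 29.35
tcp_pos: [0.428, -0.0879, 0.3771]
tool_rot: [1.0, 0.011, 0.001, 0.0]
force: [0.6, -0.1, 0.2]
finger_gap: 0.003
t: 30.35
tcp_pos: [0.4288, -0.1733, 0.3767]
tool_rot: [1.0, 0.009, 0.0, 0.0]
force: [0.6, -0.5, -0.2]
finger_gap: -0.0
wrist orange [485, 56, 33, 33, 790] [501.2, 72.3] [ 0.5127 -0.066   0.163 ]
wrist orange [443, 82, 9, 7, 23] [448.9, 85.4] [ 0.4889 -0.072   0.163 ]
wrist red [409, 79, 20, 18, 246] [418.2, 87.8] [ 0.4817 -0.0697  0.135 ]
wrist yellow [525, 0, 39, 27, 629] [545.2, 10.0] [ 0.5405 -0.0335  0.14  ]
scene orange [296, 232, 5, 3, 8] [298.6, 233.2] [ 0.5127 -0.0654  0.163 ]
scene red [288, 237, 3, 3, 7] [289.3, 237.9] [ 0.4818 -0.0692  0.135 ]
scene yellow [314, 239, 5, 5, 18] [316.1, 240.8] [ 0.5454 -0.0357  0.14  ]
```

View pics/m4.png

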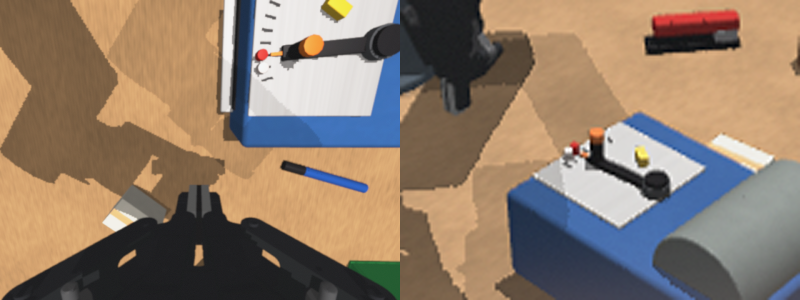

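The wrist view shows the orange pointer (449,85) aimed right at the red pin (418,88). The cap measures (0.5127, -0.0660), against (0.5115, -0.0669) expected for notch 4. The robot is clear and nothing was displaced.

```bash
python3 -c "
from station import manip;print(manip.sense()['qd'].round(3));print(manip.sign_off())"
```

```text
[-0.002  0.001 -0.    -0.001 -0.    -0.   ]
the job is handed in; nothing more can be done
None
```

The length selector is set: the lever rests in notch 4, pointing at the red pin, and the job was handed in at about 30 s of the 72 s allowed.

- **Zeroing:** I pushed the lever back with the closed fingertips and pressed it on the home stop with about 9.5 N for over a second. The finger no longer moved as the force built up.
- **Clicks:** From notch 0 I clicked it forward four times, one notch at a time. At the end of each click the force was back near zero, and the lever rested at least half a second before the next push. The forward readings peaked at about 5 N. Force was read only at the end of each one-second call, so brief peaks in between were not seen.
- **Last checks:** After backing away, two cameras put the orange cap within about 1.5–2 mm of where notch 4 should be, and the pointer lines up with the red pin. The robot was clear of everything and none of the things in the last pictures had moved, but the tape roll was not checked at the end.
- **Checks that failed:** Before the last click, the scene camera could not see the cap because the gripper hid it, so notch 3 was confirmed by contact position and force only. At the home stop, early readings of 4 to 6 N turned out to be friction before the lever moved the rest of the way, so I kept pressing until it stopped.

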